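Set the brass plate in the drill vice

ROBOT

A 6-joint arm with a two-finger parallel gripper is mounted at the origin on a cart in front of the work surface, level with it; the furniture and walls round the work are solid. World frame = base frame: x ahead of the robot, y to its left, z up, the work surface at z = 0. Lengths are in mm, angles in rad, forces in N, time in s.
With the tool pointing down it reaches from about 325 to 875 mm from the base axis. Payload 4.4 kg.
Tool frame: the origin (TCP) lies midway between the tips of the shut fingers; the grasp point (between the pads) lies 19 mm behind it; z points along the fingers, y is the line along which they close (so a half turn about z gives the same grasp; the last joint's range is limited). The gripper opens to 85 mm and grips with 20 to 120 N. Pads are 22 mm wide; open, the fingers measure 114 mm over their backs; the gripper's body (76 mm by 85 mm) begins 54 mm behind the grasp point. The pads swing forward as they close: fully open they stand 13 mm farther back than shut.
Start: joints at [-1.321, 0.207, 1.542, -0, 1.393, -0.15], TCP at [223.798, -529.662, 231.282] pointing down, gripper open.
Joint ranges: [-2.73, 2.73], [-0.86, 2.22], [0.23, 2.46], [-1.11, 4.25], [0.08, 2.63], [-2.82, 2.82]. Speed limits (rad/s): [2.79, 2.79, 3.14, 3.14, 3.14, 3.14].

INTERFACE

Orientations are given as a unit quaternion [w, x, y, z].
In Python, from plant import manip gives the robot as it stands.
- The arm moves only by the shell command python3 -m crank 'ROWS' [FORCE]. ROWS is JSON, a list of rows, each a list of 7 numbers: the finger opening in mm, from 0 to 85.4, then the shift along the tool's x, y, z in mm, then the turn, a rotation vector about the tool's x, y, z in rad. A call has 1 to 8 rows; each row shifts and turns the commanded pose from where the row before left it, along the tool's axes as they then stand; what a row does not reach is not made up. A row lasts 1/8 s, in which the tool goes at most 62.5 mm and 10.7 degrees, less where a joint would pass 70% of its speed; a pose out of reach is approached as far as the arm can. A call with a gripper value outside its range is refused whole. The fingers move at their own pace and stop on an object; FORCE is the grip in N (left out, the last holds). Time passes only in rows, so rows that do not move let the fingers close. It gives the time, the measured TCP pose, the force, the opening and the grip force at its end, in the units of the state.
- manip.observe(): the state, without advancing time (a new reading comes with each control period).
- manip.snapshot(name): name is "scene" or "top" or "wrist"; returns a dict with "image" (420x560x3 uint8, red, green, blue), "mtx" (3x3 intrinsics, pixels), "T" (4x4, takes a point from camera to world coordinates); the wrist camera has in their place "mount" (4x4, takes a point from camera to tool coordinates, whose origin is the TCP and whose axes are the flange's). Camera axes: x right, y up, looking along -z (the intrinsics and any distortion apply to the point x, -y, -z); pixel columns grow to the right and rows downward; lengths in mm; the calibration is good to about 2 mm. A picture is of the moment at which its call begins: read the wrist's pose just before it. There is no depth.
- manip.sign_off(): hands the job in; it is judged then, once.
The state is a dict: "time_s": time; "qpos": joint angles; "joint_velocities": joint speeds; "joint_torque": joint torques, N m; "tcp_pos": TCP position; "tool_rot": TCP orientation; "ft_force": force on the tool from outside, world axes, zero at the start; "moment": the same for the moment, N m; "width": opening from 0.0 (shut) to 1.0 (fully open); "gripper_force": force on a finger pad.
Only numpy, scipy, OpenCV 4.12 (cv2) and the standard library are available. Lean on these libraries where they do the work, as an engineer would, in place of code of your own. Each camera call takes 0.05 s, during which the arm holds its last target. There are 200 camera calls.

TASK

The next part to be drilled is the brass plate. Pick it out from the plates standing on the bench and lower it gently, on edge as it stands, into the gap between the open jaws of the machine vice (the gap without the screw), until it rests upright on the vice's bed with its middle about midway along the jaws; then let go. Do not move or knock over the steel and aluminium plates.

Things in the scene. Friction and masses are not known exactly. Their poses are not given: they have to be found in the camera images.
- brass_plate: Yellow brass plate 80 x 12 x 65 mm (x long, y thick, z up), about 0.5 kg, standing loose on its 80 x 12 mm edge on the bench; scribed lines and punch marks on its faces. Origin: centre of its underside. Take it from above across its thickness, near the top: in the vice only its top 35 mm stand above the jaws.
- steel_plate: Dark grey steel plate, same shape, size and axes as the brass one, standing on the bench. A bystander: leave it.
- aluminium_plate: Pale silvery aluminium plate, same shape, size and axes as the brass one, standing on the bench. A bystander: leave it.
- vice_slot (a point): Gap without screw between the jaws of the grey machine vice (70 x 181 mm) bolted to the bench. Point: on the bed (14 mm above the bench), midway along the jaws, mid-gap to 1 mm; z up, x along the jaw faces (the plate's long way), +y to the sliding jaw. Gap 26-30 mm wide, 62 long, 30 deep, open above and at both ends; jaw tops at 44 mm. That jaw yields at about 2 N up to a 30 mm gap.
Not all that is in view belongs to the job. Leave any pink or red look-alike of the brass_plate alone.

How it is judged:
By the outcome, as a careful person would: the job done as asked, in the order asked, and still so for the second after the job is handed in, with the robot touching nothing.
It also fails if it takes over 35 s, if anything falls off the work surface, if the arm or the gripper's body presses on something with over 40 N, if the wrist force passes 120 N, or if a joint passes its speed limit or range.

## Working session

There is one attempt and no reset: what is moved stays moved. The work goes in short steps, Python scripts to look and compute and a shell command to move; the robot and the scene stay as the last step left them, time stands still between calls to the robot, and variables do not carry over. Pictures are saved under pics/ and viewed, at most 10 in all, crops included, and the job is handed in when it is done.

```bash
mkdir -p pics && python3 - <<'E'
from plant import manip
import cv2,numpy as np
s=manip.observe();print(s)
for n in("scene","top"):
    d=manip.snapshot(n);cv2.imwrite(f"pics/{n}0.png",d["image"][:,:,::-1]);print(n,d.keys(),d["mtx"].tolist(),np.round(d["T"],3).tolist(),[ (k,d[k]) for k in d if k not in("image","mtx","T")])
E
```

```text
{'time_s': 0.0, 'qpos': array([-1.32147554e+00,  2.07440170e-01,  1.54300293e+00,  6.43358261e-06,
        1.39349693e+00, -1.50506826e-01]), 'joint_velocities': array([-0.00133793,  0.00085087, -0.00026535, -0.00062247,  0.00179043,
       -0.00055505]), 'joint_torque': array([ 3.56961682e-04, -3.83036757e+01, -2.91596067e+01, -1.17049813e-04,
        1.05950696e-02,  4.53870541e-06]), 'tcp_pos': array([ 223.6176879 , -528.89037017,  230.09109378]), 'tool_rot': array([-1.17241183e-03,  9.80083136e-01,  1.98584159e-01, -5.48029457e-05]), 'ft_force': array([ 1.33342589, -0.10852946,  0.28568958]), 'moment': array([-0.01356303, -0.03174923,  0.0277827 ]), 'gripper_force': 0.0, 'width': 1.002083815949518}
scene dict_keys(['image', 'mtx', 'T']) [[426.8389485469765, 0.0, 286.5790466781157], [0.0, 426.8389485469765, 210.19654004076855], [0.0, 0.0, 1.0]] [[-0.83, 0.321, -0.456, 70.374], [-0.558, -0.478, 0.679, 769.728], [0.0, 0.818, 0.576, 618.304], [0.0, 0.0, 0.0, 1.0]] []
top dict_keys(['image', 'mtx', 'T']) [[521.4410755698009, 0.0, 273.1824222016695], [0.0, 521.4410755698009, 205.1089382314023], [0.0, 0.0, 1.0]] [[-0.003, 0.989, -0.145, 278.542], [-1.0, -0.003, -0.001, 127.423], [-0.001, 0.145, 0.989, 1539.249], [0.0, 0.0, 0.0, 1.0]] []
```

View pics/scene0.png

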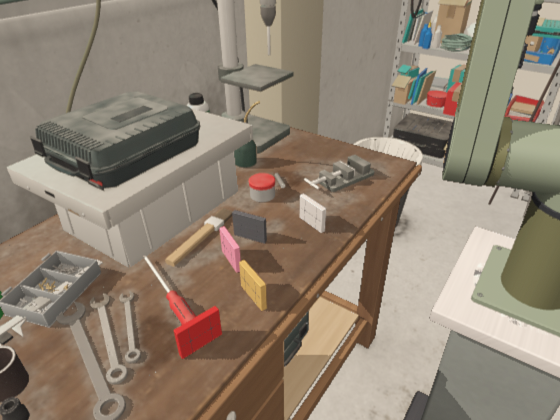

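View pics/top0.png

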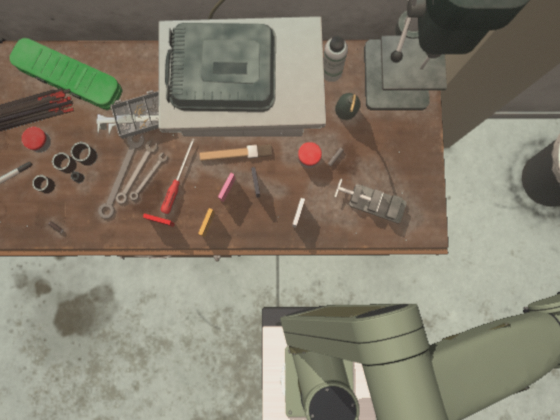

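The scene view shows brass at about (253,285), with pink and red look-alikes, steel at (250,227), aluminium at (312,212) and the vice at (345,177). In the top view brass is at (206,222) and the vice at (372,203). Next I'll measure them.

```bash
cat > h.py <<'E'
import cv2,numpy as np
from plant import manip
from scipy.spatial.transform import Rotation as R
def toolT():
    s=manip.observe();T=np.eye(4);T[:3,:3]=R.from_quat(s["tool_rot"],scalar_first=True).as_matrix();T[:3,3]=s["tcp_pos"];return T
def snap(n,save=None):
    W=toolT();d=manip.snapshot(n)
    if n=="wrist": d["T"]=W@d["mount"]
    if save: cv2.imwrite(f"pics/{save}.png",d["image"][:,:,::-1])
    return d
def cast(d,uv,z):
    uv=np.atleast_2d(np.array(uv,float));K=d["mtx"];T=np.array(d["T"])
    r=np.c_[(uv[:,0]-K[0,2])/K[0,0],-(uv[:,1]-K[1,2])/K[1,1],-np.ones(len(uv))]@T[:3,:3].T
    return T[:3,3]+r*((z-T[2,3])/r[:,2])[:,None]
def proj(d,P):
    p=(np.atleast_2d(P)-d["T"][:3,3])@d["T"][:3,:3];K=d["mtx"]
    return np.c_[K[0,0]*p[:,0]/-p[:,2]+K[0,2],K[1,1]*-p[:,1]/-p[:,2]+K[1,2]]
def mask(d,lo,hi):
    m=cv2.inRange(cv2.cvtColor(d["image"],cv2.COLOR_RGB2HSV),lo,hi)
    n,l,st,c=cv2.connectedComponentsWithStats(m);return l,st,c
E
python3 - <<'E'
from h import *
d=snap("top")
l,st,c=mask(d,(14,130,120),(30,255,255))
for i in range(1,len(st)):
    if st[i,4]>40:
        print(st[i],c[i])
        p=np.argwhere(l==i)[:,::-1].astype(np.float32);b=cv2.boxPoints(cv2.minAreaRect(p));print(np.round(cast(d,b,65)).tolist())
s=snap("scene")
l,st,c=mask(s,(14,130,120),(30,255,255))
for i in range(1,len(st)):
    if st[i,4]>200: print("scene",st[i],c[i],cast(s,c[i],32))
print(cast(d,[[355,200],[405,210],[372,203]],44).round())
a=cv2.resize(d["image"][165:235,320:420],(800,560),interpolation=cv2.INTER_CUBIC)[:,:,::-1]
b=cv2.resize(s["image"][150:205,295:385],(800,489),interpolation=cv2.INTER_CUBIC)[:,:,::-1]
cv2.imwrite("pics/v.png",cv2.resize(np.vstack([a,b]),(430,564)))
E
```

```text
[198 208  15  27 140] [205.2        221.23571429]
[[414.0, 344.0, 65.0], [488.0, 314.0, 65.0], [483.0, 301.0, 65.0], [409.0, 331.0, 65.0]]
scene [240 260  27  51 711] [253.09142053 284.96343179] [[449.28402406 320.26317734  32.        ]]
[[ 511. -109.   44.]
 [ 482. -253.   44.]
 [ 502. -158.   44.]]
```

View pics/v.png

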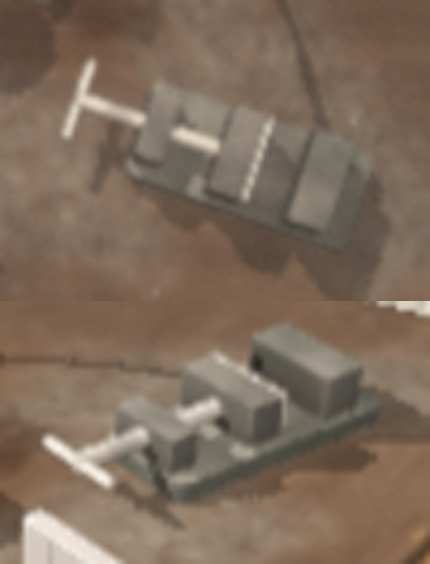

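The enlarged view shows the screwless gap between the middle jaw (white dashed face) and the right-hand jaw. It is centred at about (281,168) in the crop, which is (385,204) in the top image. I'll turn the tool first.

```bash
python3 - <<'E'
from h import *
d=snap("top")
g=np.array([[272,120],[245,200],[317,130],[288,222]])/4.3+[320,165]
p=cast(d,g,44);print(p.round(1),p.mean(0)); 
w=snap("wrist");print(np.round(w["mount"],3).tolist(),w["mtx"].tolist())
E
python3 -m crank '[[85,0,0,0,0,0,-0.18],[85,0,0,0,0,0,-0.18],[85,0,0,0,0,0,-0.18],[85,0,0,0,0,0,-0.18],[85,0,0,0,0,0,-0.18],[85,0,0,0,0,0,-0.18],[85,0,0,0,0,0,-0.18],[85,0,0,0,0,0,-0.18]]' 60
python3 -m crank '[[85,0,0,0,0,0,-0.18],[85,0,0,0,0,0,-0.18],[85,0,0,0,0,0,-0.18],[85,0,0,0,0,0,-0.18],[85,0,0,0,0,0,-0.18]]'
```

```text
[[ 532.  -191.3   44. ]
 [ 477.5 -171.3   44. ]
 [ 525.1 -221.5   44. ]
 [ 462.5 -199.7   44. ]] [ 499.27809579 -195.98559825   44.        ]
[[0.002, 0.947, 0.322, 83.232], [1.0, -0.001, -0.001, 0.455], [-0.001, 0.322, -0.947, -142.239], [0.0, 0.0, 0.0, 1.0]] [[342.3895035178472, 0.0, 278.4191085828088], [0.0, 342.3895035178472, 208.02350500657138], [0.0, 0.0, 1.0]]
time_s: 1.3
tcp_pos: [223.8, -529.6, 231.2]
tool_rot: [-0.0, 0.604, 0.797, 0.0]
ft_force: [0.1, -0.9, -0.0]
width: 0.994
gripper_force: 0.0
time_s: 1.92
tcp_pos: [223.8, -529.6, 231.2]
tool_rot: [-0.0, 0.197, 0.98, 0.0]
ft_force: [0.2, -0.0, -0.8]
width: 0.994
gripper_force: 0.0
```

```bash
python3 -m crank '[[85,-16,52,0,0,0,0],[85,-16,52,0,0,0,0],[85,-16,52,0,0,0,0],[85,-16,52,0,0,0,0],[85,-16,52,0,0,0,0],[85,-16,52,0,0,0,0],[85,-16,52,0,0,0,0],[85,-16,52,0,0,0,0]]' && python3 -m crank '[[85,0,0,0,0,0,0],[85,0,0,0,0,0,0]]' && python3 - <<'E'
from h import *
w=snap("wrist","w1");np.savez("w1.npz",mtx=w["mtx"],T=w["T"])
print(toolT()[:3,3])
E
```

```text
time_s: 2.92
tcp_pos: [505.3, -195.4, 231.5]
tool_rot: [0.0, 0.2, 0.98, -0.0]
ft_force: [1.0, -0.8, 0.6]
width: 0.998
gripper_force: 0.0
time_s: 3.18
tcp_pos: [504.1, -196.9, 231.1]
tool_rot: [-0.0, 0.199, 0.98, -0.0]
ft_force: [-0.0, 0.1, 0.1]
width: 0.995
gripper_force: 0.0
[ 503.75165925 -197.46143187  231.15024651]
```

View pics/w1.png

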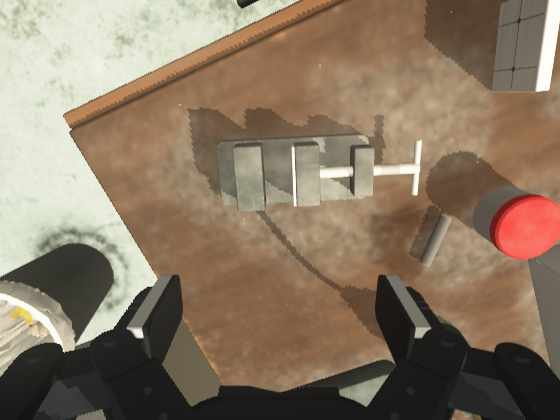

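The wrist view shows the vice upright at rows 140–210. The gap lies between the fixed jaw's edge at about column 263 and the sliding jaw's edge at about column 295.

```bash
python3 - <<'E'
from h import *
n=np.load("w1.npz");d={"mtx":n["mtx"],"T":n["T"]}
p=cast(d,[[262,145],[265,209],[293,145],[296,206]],44);print(p.round(1),p.mean(0))
for a,b in((0,1),(2,3)): v=p[a]-p[b];print(np.linalg.norm(v),np.degrees(np.arctan2(v[1],v[0])))
im=cv2.imread("pics/w1.png")[130:220,205:325];cv2.imwrite("pics/w1c.png",cv2.resize(im,(720,540),interpolation=cv2.INTER_CUBIC))
E
```

```text
[[ 466.4 -198.3   44. ]
 [ 526.8 -221.6   44. ]
 [ 478.  -171.    44. ]
 [ 536.1 -191.3   44. ]] [ 501.82503537 -195.57130289   44.        ]
64.7032274954372 158.93043453536248
61.56909337536572 160.72233333754113
```

View pics/w1c.png

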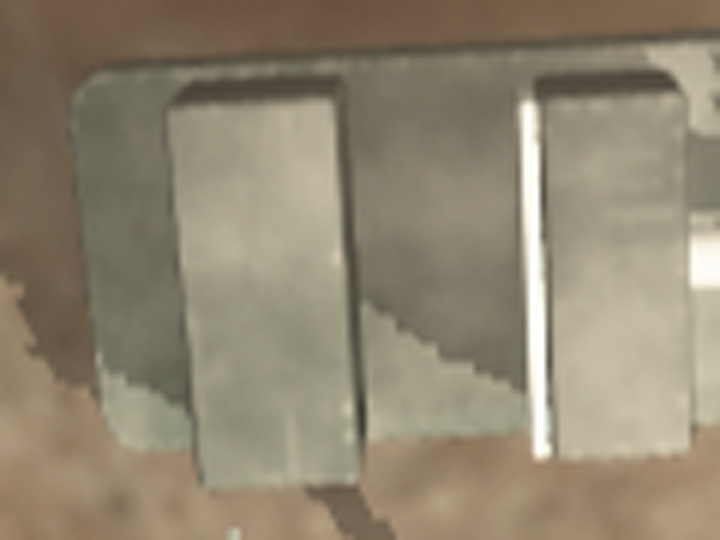

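```bash
python3 - <<'E'
from h import *
n=np.load("w1.npz");d={"mtx":n["mtx"],"T":n["T"]}
p=cast(d,[[260.8,146.3],[264.7,210.5],[291.3,145.8],[294.5,206.3]],44);print(p.round(1),p.mean(0))
for a,b in((0,1),(2,3)): v=p[a]-p[b];print(np.linalg.norm(v),np.degrees(np.arctan2(v[1],v[0])))
v=p[0]-p[1]; v/=np.linalg.norm(v); e=p[2]-p[0]; print("gap",abs(e[0]*v[1]-e[1]*v[0]))
E
python3 -m crank '[[85,28,57,0,0,0,0],[85,28,55,0,0,0,0],[85,28,55,0,0,0,0],[85,28,55,0,0,0,0],[85,28,55,0,0,0,0],[85,28,55,0,0,0,0],[85,28,55,0,0,0,0],[85,28,55,0,0,0,0]]'
python3 -m crank '[[85,13,15,0,0,0,0],[85,0,0,0,0,0,0],[85,0,0,0,0,0,0]]'
python3 - <<'E'
from h import *
w=snap("wrist","w2");np.savez("w2.npz",mtx=w["mtx"],T=w["T"]);print(toolT()[:3,3])
l,st,c=mask(w,(14,110,80),(32,255,255))
for i in range(1,len(st)):
    if st[i,4]>100:
        print(st[i],c[i]);b=cv2.boxPoints(cv2.minAreaRect(np.argwhere(l==i)[:,::-1].astype(np.float32)));print(b.tolist(),cast(w,b,65).round(1).tolist())
E
```

```text
[[ 467.1 -199.9   44. ]
 [ 528.2 -222.5   44. ]
 [ 478.  -172.8   44. ]
 [ 535.8 -192.9   44. ]] [ 502.28128274 -197.01909446   44.        ]
65.11223589615555 159.6605998793296
61.136660271718554 160.84238620897375
gap 29.184894625960947
time_s: 4.22
tcp_pos: [471.6, 296.7, 231.6]
tool_rot: [0.0, 0.201, 0.98, 0.0]
ft_force: [0.7, -0.6, 0.0]
width: 0.994
gripper_force: 0.0
time_s: 4.6
tcp_pos: [465.5, 313.4, 231.2]
tool_rot: [0.0, 0.201, 0.98, -0.001]
ft_force: [0.2, -0.2, -0.1]
width: 0.994
gripper_force: 0.0
[465.57076481 313.37990437 231.26607696]
[    0     0   528   324 28160] [232.10422585 131.94137074]
[[-6.182056427001953, 188.7429656982422], [504.0599060058594, -49.19373321533203], [576.9506225585938, 107.11628723144531], [66.70864868164062, 345.052978515625]] [[364.5, 66.8, 65.0], [363.7, 542.0, 65.0], [502.2, 577.5, 65.0], [541.6, 27.0, 65.0]]
[ 484   10   76   81 1876] [522.48560768  44.79157783]
[[478.88232421875, 85.47057342529297], [501.1764221191406, -3.7058963775634766], [564.0, 11.999984741210938], [541.7059326171875, 101.17645263671875]] [[451.6, 503.5, 65.0], [393.
[... 3818 characters left out ...]
210449219], [209.05885314941406, 352.7647399902344]] [[585.0, 134.8, 65.0], [564.4, 152.1, 65.0], [590.8, 183.5, 65.0], [612.2, 166.8, 65.0]]
[523 331  29  18 165] [537.69090909 338.11515152]
[[522.9999389648438, 343.0], [526.5468139648438, 326.68414306640625], [550.9999389648438, 332.0], [547.4530639648438, 348.31585693359375]] [[734.7, 489.8, 65.0], [714.6, 497.2, 65.0], [731.8, 520.3, 65.0], [752.4, 513.3, 65.0]]
[197 349  21  26 181] [207.37569061 362.27071823]
[[195.90591430664062, 352.25604248046875], [213.0, 349.0], [217.66522216796875, 373.49237060546875], [200.57113647460938, 376.7484130859375]] [[605.9, 153.7, 65.0], [609.3, 173.1, 65.0], [642.0, 162.7, 65.0], [638.6, 142.6, 65.0]]
```

View pics/w2.png

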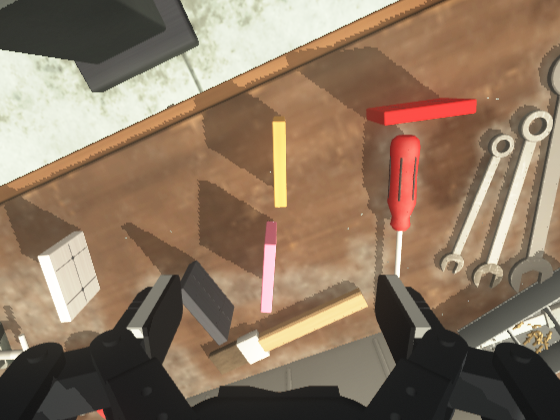

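The wrist view shows the brass plate's top edge at columns 273–287, rows 121–207. The pink plate is below it at (268,267), and the sides are clear for the fingers.

```bash
python3 - <<'E'
from h import *
n=np.load("w2.npz");d={"mtx":n["mtx"],"T":n["T"]}
im=cv2.imread("pics/w2.png");h=cv2.cvtColor(im,cv2.COLOR_BGR2HSV)
m=np.zeros(im.shape[:2],np.uint8);m[100:220,255:305]=cv2.inRange(h,(15,120,180),(32,255,255))[100:220,255:305]
p=np.argwhere(m)[:,::-1].astype(np.float32);b=cv2.boxPoints(cv2.minAreaRect(p));q=cast(d,b,65);print(len(p),b.tolist(),q.round(1).tolist(),q.mean(0))
for i in range(4):
    v=q[i]-q[i-1];print(np.linalg.norm(v).round(1),np.degrees(np.arctan2(v[1],v[0])))
T=toolT();print("tool x ang",np.degrees(np.arctan2(T[1,0],T[0,0])),"tool delta",T[:3,:3].T@(np.r_[q.mean(0)[:2],35]-T[:3,3]))
E
```

```text
372 [[271.7933654785156, 120.25398254394531], [285.0000305175781, 120.00001525878906], [286.6725158691406, 206.9678497314453], [273.4658508300781, 207.22181701660156]] [[409.2, 330.7, 65.0], [413.5, 341.4, 65.0], [488.2, 311.9, 65.0], [483.5, 300.3, 65.0]] [448.58936955 321.07462521  65.        ]
80.3 157.71068826744443
11.6 68.01211655277707
80.3 -21.579110888279242
12.6 -111.86463816433786
tool x ang 156.82132582227376 tool delta [ 18.70224674   0.53178347 196.25975811]
```

```bash
python3 -m crank '[[85,19,0.5,20,0,0,-0.022],[85,0,0,40,0,0,0],[85,0,0,40,0,0,0],[85,0,0,40,0,0,0],[85,0,0,30,0,0,0],[85,0,0,16,0,0,0],[85,0,0,10,0,0,0],[85,0,0,0,0,0,0]]' && python3 -m crank '[[8,0,0,0,0,0,0],[8,0,0,0,0,0,0],[8,0,0,0,0,0,0],[8,0,0,0,0,0,0],[8,0,0,0,0,0,0],[8,0,0,0,0,0,0],[8,0,0,0,0,0,0]]' 60
```

```text
time_s: 5.65
tcp_pos: [448.0, 323.0, 35.4]
tool_rot: [0.0, 0.189, 0.982, -0.0]
ft_force: [-0.6, -0.2, -0.8]
width: 0.998
gripper_force: 0.0
time_s: 6.52
tcp_pos: [447.8, 323.5, 35.6]
tool_rot: [0.0, 0.189, 0.982, 0.0]
ft_force: [-1.3, 0.1, 3.9]
width: 0.13
gripper_force: 59.4
```

```bash
python3 -m crank '[[8,0,0,-5,0,0,0],[8,0,0,-20,0,0,0],[8,0,0,-35,0,0,0],[8,0,0,-35,0,0,0],[8,0,0,-30,0,0,0],[8,-12,-23,-10,0,0,0],[8,-24,-46,0,0,0,0],[8,-24,-46,0,0,0,0]]' && python3 -m crank '[[8,-24,-46,0,0,0,0],[8,-24,-46,0,0,0,0],[8,-24,-46,0,0,0,0],[8,-24,-46,0,0,0,0],[8,-24,-46,0,0,0,0],[8,-24,-46,0,0,0,0],[8,-20,-36,0,0,0,0],[8,-10,-20,0,0,0,0]]' && python3 -m crank '[[8,-8,-20,0,0,0,0],[8,0,0,0,0,0,-0.035],[8,0,0,0,0,0,0],[8,0,0,0,0,0,0]]' && python3 - <<'E'
from h import *
w=snap("wrist","w3");np.savez("w3.npz",mtx=w["mtx"],T=w["T"])
T=toolT();print(T[:3,3],np.degrees(np.arctan2(T[1,0],T[0,0])),T[:3,:3].T@(np.array([502.3,-197,49])-T[:3,3]))
E
```

```text
time_s: 7.52
tcp_pos: [459.7, 192.9, 169.3]
tool_rot: [-0.001, 0.188, 0.982, -0.001]
ft_force: [0.1, -0.3, -3.6]
width: 0.13
gripper_force: 58.9
time_s: 8.52
tcp_pos: [498.4, -180.1, 169.2]
tool_rot: [-0.001, 0.19, 0.982, 0.0]
ft_force: [0.4, 0.4, -4.1]
width: 0.128
gripper_force: 59.2
time_s: 9.02
tcp_pos: [499.2, -198.9, 170.2]
tool_rot: [-0.0, 0.171, 0.985, 0.0]
ft_force: [-0.8, 0.1, -4.7]
width: 0.131
gripper_force: 59.2
[ 499.24840451 -199.06323817  170.24681549] 160.3202719284649 [ -2.21858163   2.93541843 121.24694086]
```

View pics/w3.png

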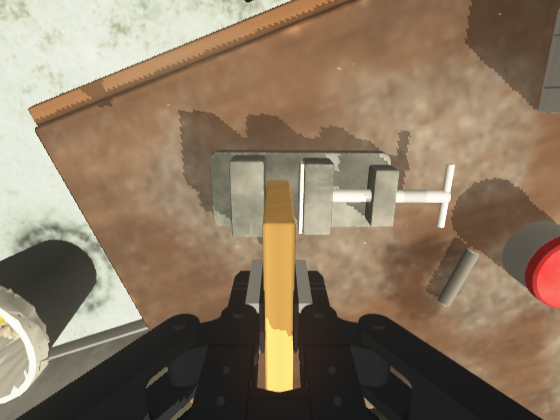

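The wrist view shows the plate held square and aligned with the jaws, with the gap at columns 265–300. I'll lower it to just above the jaws and check.

```bash
python3 - <<'E'
from h import *
n=np.load("w3.npz");d={"mtx":n["mtx"],"T":n["T"]}
T=toolT();p=cast(d,[[265,192],[299,192]],44);print(((p-T[:3,3])@T[:3,:3]).round(1))
E
python3 -m crank '[[8,-0.6,2.5,15,0,0,0],[8,0,0,20,0,0,0],[8,0,0,20,0,0,0],[8,0,0,15,0,0,0],[8,0,0,5,0,0,0],[8,0,0,0,0,0,0],[8,0,0,0,0,0,0]]' && python3 - <<'E'
from h import *
w=snap("wrist");np.savez("w4.npz",mtx=w["mtx"],T=w["T"])
s=snap("scene");a=cv2.resize(w["image"][120:320,180:360],(468,520),interpolation=cv2.INTER_CUBIC);b=cv2.resize(s["image"][110:210,295:395][:,:63],(328,520),interpolation=cv2.INTER_CUBIC)
cv2.imwrite("pics/c4.png",np.hstack([a,b])[:,:,::-1])
E
```

```text
[[  5.  -11.  126.2]
 [  5.   16.7 126.3]]
time_s: 9.95
tcp_pos: [501.4, -198.4, 96.2]
tool_rot: [0.001, 0.172, 0.985, -0.0]
ft_force: [0.3, 0.5, -3.6]
width: 0.127
gripper_force: 59.1
```

View pics/c4.png

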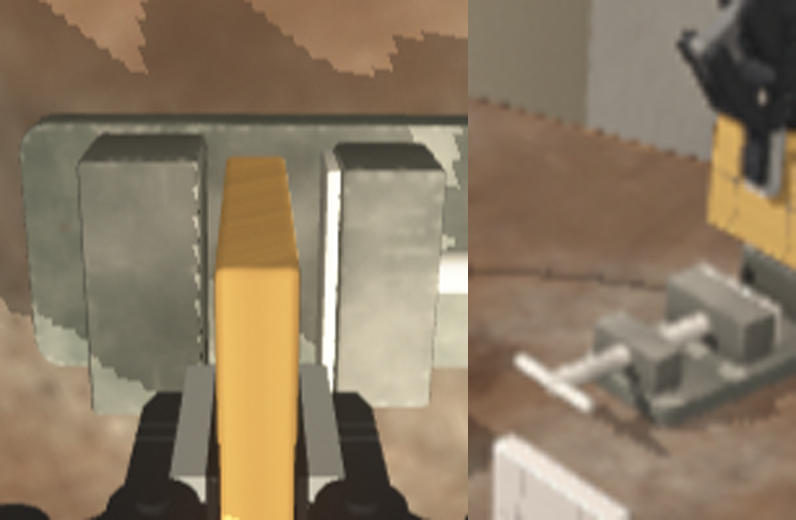

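The plate's lower edge, at crop (227–285,158), lies between the fixed jaw edge at about 204 and the sliding jaw edge at about 323. I'll compute its centring in tool axes.

```bash
python3 - <<'E'
from h import *
n=np.load("w4.npz");d={"mtx":n["mtx"],"T":n["T"]};T=toolT()
f=lambda u,z:((cast(d,np.array(u)/2.6+[180,120],z)-T[:3,3])@T[:3,:3]).round(1)
print("jaws",f([[202,163],[325,155],[321,392],[343,165],[333,405],[80,163],[94,413]],44).tolist())
print("plate bottom",f([[227,158],[285,158]],60.5).tolist(),"top",f([[217,266],[298,266]],125.5).tolist())
E
```

```text
jaws [[31.7, -12.2, 52.2], [33.6, 15.4, 52.1], [-26.3, 16.0, 52.3], [31.3, 19.5, 52.1], [-29.9, 19.0, 52.3], [31.7, -39.7, 52.2], [-32.3, -40.2, 52.3]]
plate bottom [[37.1, -6.0, 35.6], [37.1, 5.9, 35.6]] top [[38.4, -5.3, -29.4], [38.4, 5.7, -29.4]]
```

```bash
python3 -m crank '[[8,2.5,1.7,0,0,0,0],[8,0,0,10,0,0,0],[8,0,0,10,0,0,0],[8,0,0,10,0,0,0],[8,0,0,8,0,0,0],[8,0,0,4,0,0,0],[8,0,0,1,0,0,0],[8,0,0,0,0,0,0]]' && python3 -m crank '[[8,0,0,1,0,0,0],[8,0,0,0.5,0,0,0],[8,0,0,0,0,0,0]]'
```

```text
time_s: 11.05
tcp_pos: [499.2, -195.7, 52.5]
tool_rot: [0.0, 0.172, 0.985, -0.0]
ft_force: [-0.8, 0.0, -3.5]
width: 0.128
gripper_force: 59.2
time_s: 11.42
tcp_pos: [498.9, -195.5, 50.8]
tool_rot: [0.0, 0.172, 0.985, -0.0]
ft_force: [0.4, 0.3, -4.9]
width: 0.13
gripper_force: 59.2
```

```bash
python3 -m crank '[[8,0,0,0.5,0,0,0],[8,0,0,0.5,0,0,0],[8,0,0,0,0,0,0]]';python3 -m crank '[[8,0,0,0.5,0,0,0],[8,0,0,0,0,0,0]]'
```

```text
time_s: 11.8
tcp_pos: [498.9, -195.5, 49.7]
tool_rot: [-0.0, 0.172, 0.985, 0.0]
ft_force: [0.4, 0.5, -3.6]
width: 0.13
gripper_force: 59.2
time_s: 12.05
tcp_pos: [498.9, -195.5, 49.6]
tool_rot: [-0.0, 0.171, 0.985, -0.0]
ft_force: [-1.3, 0.9, -0.5]
width: 0.131
gripper_force: 59.7
```

```bash
python3 -m crank '[[8,0,0,0.4,0,0,0],[8,0,0,0,0,0,0],[8,0,0,0,0,0,0]]';python3 -m crank '[[20,0,0,0,0,0,0],[30,0,0,0,0,0,0],[40,0,0,0,0,0,0],[40,0,0,0,0,0,0],[40,0,0,0,0,0,0]]'; python3 -m crank '[[40,0,0,-5,0,0,0],[40,0,0,-15,0,0,0],[40,0,0,-30,0,0,0],[40,0,0,-40,0,0,0],[40,0,0,-40,0,0,0],[40,-20,0,-40,0,0,0],[40,-20,0,0,0,0,0],[40,0,0,0,0,0,0]]' && python3 - <<'E'
from h import *
w=snap("wrist");s=snap("scene")
a=cv2.resize(w["image"][60:300,160:400],(480,480));b=cv2.resize(s["image"][130:210,300:352],(312,480),interpolation=cv2.INTER_CUBIC)
b=cv2.resize(s["image"][140:210,330:376],(315,480),interpolation=cv2.INTER_CUBIC)
cv2.imwrite("pics/c5.png",np.hstack([a,b])[:,:,::-1]);np.savez("w5.npz",mtx=w["mtx"],T=w["T"])
E
```

```text
time_s: 12.42
tcp_pos: [498.9, -195.6, 49.6]
tool_rot: [-0.0, 0.172, 0.985, -0.0]
ft_force: [-4.2, 2.2, 5.8]
width: 0.128
gripper_force: 60.6
time_s: 13.05
tcp_pos: [498.9, -195.5, 48.8]
tool_rot: [0.0, 0.172, 0.985, -0.0]
ft_force: [-0.8, -0.4, -0.0]
width: 0.469
gripper_force: 0.0
time_s: 14.05
tcp_pos: [537.7, -209.6, 220.8]
tool_rot: [0.001, 0.171, 0.985, -0.001]
ft_force: [0.1, 0.6, 0.2]
width: 0.464
gripper_force: 0.0
```

View pics/c5.png

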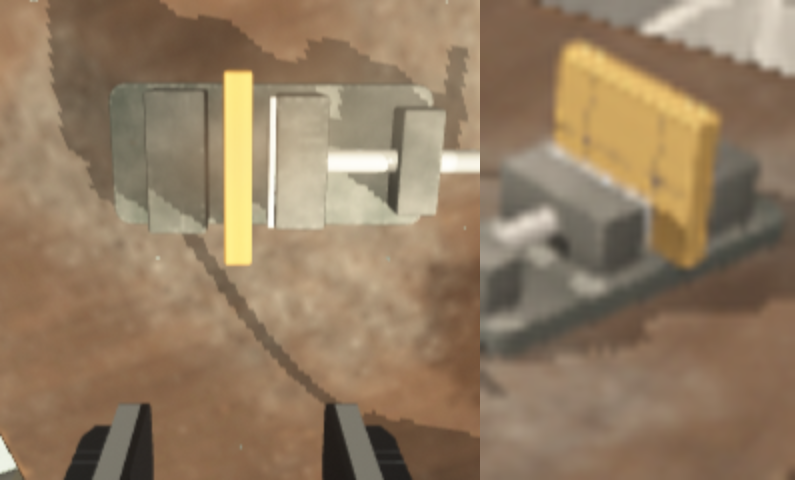

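The plate stands upright in the screwless gap and the gripper is clear. I'll check the centring along the jaws.

```bash
python3 - <<'E'
from h import *
n=np.load("w5.npz");d={"mtx":n["mtx"],"T":n["T"]};T=toolT()
f=lambda u,z:((cast(d,np.array(u)/2+[160,60],z)-T[:3,3])@T[:3,:3]).round(1)[:,:2].tolist()
print("plate",f([[238,70],[238,265]],79),"jaws",f([[206,92],[208,232],[278,95],[278,228],[271,97]],44))
E
```

```text
plate [[77.1, -0.2], [-2.8, -0.1]] jaws [[67.3, -14.5], [3.3, -14.4], [66.1, 17.7], [5.3, 18.9], [65.2, 14.6]]
```

```bash
python3 -c "
from plant import manip
print(manip.sign_off())"
```

```text
the job is handed in; nothing more can be done
None
```

The brass plate stands upright on the vice's bed in the screwless gap, its middle within about 2 mm of midway along the jaws; the gripper is clear, the steel and aluminium plates were not touched, and the job is handed in after about 14 s of robot time.

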